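Pack up a glued flow cell in the bonding jig and hold the press bar shut

ROBOT

A 6-joint arm with a two-finger parallel gripper is mounted at the origin on a cart in front of the work surface, level with it; the furniture and walls round the work are solid. World frame = base frame: x ahead of the robot, y to its left, z up, the work surface at z = 0. Lengths are in m, angles in rad, forces in N, time in s.
With the tool pointing down it reaches from about 0.3 to 0.875 m from the base axis. Payload 4.2 kg.
Tool frame: the origin (TCP) lies at the very end of the fingers, on their centre line; the grasp point (between the pads) lies 19 mm behind it; z points along the fingers, y is the line along which they close (so a half turn about z gives the same grasp; the last joint's range is limited). The gripper opens to 85 mm and grips with 20 to 120 N. Pads are 22 mm wide; open, the fingers measure 114 mm over their backs; the gripper's body (76 mm by 85 mm) begins 54 mm behind the grasp point. The pads swing forward as they close: fully open they stand 13 mm farther back than shut.
Start: joints at [1.124, 0.32, 1.565, -0, 1.257, -0.02], TCP at [0.238, 0.523, 0.231] pointing down, gripper open.
Joint ranges: [-3.11, 3.11], [-0.84, 2.01], [0.21, 2.61], [-1.34, 4.49], [0.05, 2.63], [-2.56, 2.56]. Speed limits (rad/s): [2.57, 2.57, 3.14, 3.14, 3.14, 3.14].

INTERFACE

Orientations are given as a 3x3 rotation matrix whose columns are the frame's x, y, z axes.
In Python, from rig import * gives the robot as it stands.
- The arm moves only by the shell command python3 -m pendant 'ROWS' [FORCE]. ROWS is JSON, a list that holds one entry, the list of rows, each a list of 7 numbers: the gripper command: -1 is shut, 1 is fully open, values between are in proportion, then the shift along the tool's x, y, z in m, then the turn, a rotation vector about the tool's x, y, z in rad. A call has 1 to 12 rows; each row is the pose to reach, as a shift and turn from the pose commanded when the call began, along the tool's axes at that moment; what a row does not reach only later rows make up. A row lasts 1/12 s, in which the tool goes at most 41.7 mm and 7.16 degrees, less where a joint would pass 70% of its speed; a pose out of reach is approached as far as the arm can. A call with a gripper value outside its range is refused whole. The fingers move at their own pace and stop on an object; FORCE is the grip in N (left out, the last holds). Time passes only in rows, so rows that repeat a pose let the fingers close. It gives the time, the measured TCP pose, the force and the opening at its end, in the units of the state.
- state(): the state, without advancing time (a new reading comes with each control period).
- grab_frame(name): name is "scene" or "side" or "wrist"; returns the picture (384x512x3 uint8, red, green, blue); there is no depth.
- get_calibration(name): a dict with "camera_matrix" (3x3 intrinsics, pixels), "extrinsics" (4x4, takes a point from world to camera coordinates). Camera axes: x right, y down, z forward; pixel columns grow to the right and rows downward; lengths in m; the calibration is good to about 2 mm. A picture is of the moment at which its call begins: read the wrist's pose just before it. get_calibration takes no time and is no camera call; for the wrist camera it gives the pose at the moment of the call.
- close_job(): hands the job in, once; it reports no verdict.
The state is a dict: "t": time; "joint_positions": joint angles; "qvel": joint speeds; "joint_efforts": joint torques, N m; "tcp_pos": TCP position; "tool_rot": TCP orientation; "ft_force": force on the tool from outside, world axes, zero at the start; "moment": the same for the moment, N m; "gripper_width": finger opening in m.
Only numpy, scipy, OpenCV 4.12 (cv2) and the standard library are available. Lean on these libraries where they do the work, as an engineer would, in place of code of your own. Each camera call takes 0.05 s, during which the arm holds its last target. There are 200 camera calls.

TASK

A freshly glued glass flow cell lies between the pins of the bonding jig and has to be held under pressure while the glue takes. Lay the metal packing plates gently on it, flat and between the pins, until the press bar, swung over and pushed right down onto its rest, squeezes the pile with its sprung foot (with one plate too few the foot touches nothing, with one too many the bar will not go down). Let the bar down without slamming it and finish while still holding it down on its rest; leave the waiting cell, the glue bottle and the timer alone.

Things in the scene. Friction and masses are not known exactly. Their poses are not given: they have to be found in the camera images.
- nest (a point): centre of the jig's nest, on top of its white plastic board. Axes: x towards the bar's hinge, y towards the waiting cell, z up. Eight upright 8 mm steel pins, 30 mm high, domed, surround it: at x = +-41.5, y = +-14 mm and at x = +-29, y = +-31.5 mm (room for fingers between these last). They leave 75 mm along x and 55 mm along y inside
- jig: the jig's board, 210 x 230 x 12 mm; origin below the nest's centre, on the worktop, axes as the nest's. A rest pillar for the bar, 12 mm thick and 39 mm high, stands on it at x = -56, y = 0 mm. The waiting cell lies on it at y = +110 mm, the glue bottle stands near x = +75, y = +100 mm
- bar_hinge (a point): point on the press bar's hinge axis, 85 mm from the nest's centre along +x of the nest and 45 mm above the board; its frame is parallel to the nest's, the hinge axis is y
- ball (a point): centre of the 30 mm grey ball at the free end of the press bar, 165 mm from the hinge axis. With the bar closed it is 80 mm from the nest's centre along -x of the nest and 45 mm above the board; pinched along the nest's y it pivots between the fingers while the bar swings
- press_bar (a joint): hinge angle of the aluminium press bar (24 x 12 mm, 0.22 kg) in rad: 0 = closed, level, down on its rest pillar (hard stop); grows as the ball swings up and back over the hinge, pi/2 = upright; starts standing open at 1.95 to 2.05, leaning back, and stays there by friction (0.1 N m)
- foot (a joint): how far the bar's sprung rubber foot (22 mm round, under the bar, over the nest's centre) is pushed up into the bar, in m: 0 = out, 0.006 = fully in; 3 N per mm. Bar closed, the free foot reaches down to 23 mm above the board. Cell and plates must make 26 mm: the foot is then 3 mm in (about 4 N at the ball) and lifts the bar if let go
- cell_single: flow cell with one channel layer: a flat glass block 70 x 50 x 10 mm (70 along its x), origin at the centre of its underside. One of the two cells lies in the nest, the other waits beside it
- cell_double: flow cell with two channel layers, 70 x 50 x 18 mm, origin at the centre of its underside
- plate_0: one of three equal aluminium packing plates, 70 (x) x 50 (y) x 8 mm, 76 g, lying loose on the worktop to the right of the jig; origin at the centre of its underside
- plate_1: one of three equal aluminium packing plates, 70 (x) x 50 (y) x 8 mm, 76 g, lying loose on the worktop to the right of the jig; origin at the centre of its underside
- plate_2: one of three equal aluminium packing plates, 70 (x) x 50 (y) x 8 mm, 76 g, lying loose on the worktop to the right of the jig; origin at the centre of its underside
- glue_bottle: small upright glue bottle, 21 mm round, 68 mm high, standing on the board behind the waiting cell; origin under its centre
- timer: small bench timer 58 x 66 x 17 mm on the worktop behind the plates; origin under its centre
There are look-alikes about, which are no part of the job. What is shaped like the plate_0 but orange or pink is not meant.

How it is judged:
At the end, for the whole second after the job is handed in: The robot's fingers hold the press bar down on its rest (within 0.015 rad of closed), the foot is pushed in 1.8 to 4.5 mm and presses a packing plate with more than 4 N; the cell and the plates used lie flat within 6 mm of the nest's centre and unused plates are at least 90 mm away from it (value of joint press_bar below 0.015 rad and value of joint foot between 0.0018 and 0.0045 m and (contact force between foot and plate_0 above 4 N or contact force between foot and plate_1 above 4 N or contact force between foot and plate_2 above 4 N) and contact force between the fingers and press_bar above 1 N and ((horizontal distance between cell_single and nest below 0.006 m and angle between cell_single's own z axis and vertical below 0.06 rad) or (horizontal distance between cell_double and nest below 0.006 m and angle between cell_double's own z axis and vertical below 0.06 rad)) and ((horizontal distance between plate_0 and nest below 0.006 m and angle between plate_0's own z axis and vertical below 0.06 rad) or horizontal distance between plate_0 and nest above 0.09 m) and ((horizontal distance between plate_1 and nest below 0.006 m and angle between plate_1's own z axis and vertical below 0.06 rad) or horizontal distance between plate_1 and nest above 0.09 m) and ((horizontal distance between plate_2 and nest below 0.006 m and angle between plate_2's own z axis and vertical below 0.06 rad) or horizontal distance between plate_2 and nest above 0.09 m)); the arm keeps its last pose, push and grip.
It fails at once if a cell was moved more than 15 mm (distance of any of cell_single, cell_double from where it was at the start of the episode above 0.015 m).
It fails at once if the glue bottle or the timer was pushed away or knocked over (distance of any of glue_bottle, timer from where it was at the start of the episode above 0.02 m or angle between glue_bottle's own z axis and vertical above 0.5 rad).
It fails at once if a plate was dropped into the nest instead of laid down ((z of plate_0 in the frame of nest below 0.045 m and horizontal distance between plate_0 and nest below 0.03 m and linear speed of plate_0 above 0.5 m/s) or (z of plate_1 in the frame of nest below 0.045 m and horizontal distance between plate_1 and nest below 0.03 m and linear speed of plate_1 above 0.5 m/s) or (z of plate_2 in the frame of nest below 0.045 m and horizontal distance between plate_2 and nest below 0.03 m and linear speed of plate_2 above 0.5 m/s)).
It fails at once if the bar was slammed on the pile (contact force between press_bar and plate_0 above 60 N or contact force between press_bar and plate_1 above 60 N or contact force between press_bar and plate_2 above 60 N).
It also fails if it takes over 62 s, if anything falls off the work surface, if the arm or the gripper's body presses on something with over 40 N, if the wrist force passes 120 N, or if a joint passes its speed limit or range.

## Working session

There is one attempt and no reset: what is moved stays moved. The work goes in short steps, Python scripts to look and compute and a shell command to move; the robot and the scene stay as the last step left them, time stands still between calls to the robot, and variables do not carry over. Pictures are saved under pics/ and viewed, on a budget of 10 in all, crops included, one or two more only if the job needs it, and the job is handed in when it is done.

```bash
mkdir -p pics; ls; python3 - <<'E'
from rig import *
import cv2,numpy as np
s=state();print(s)
a=grab_frame("scene");b=grab_frame("side")
cv2.imwrite("pics/scene0.png",a[...,::-1]);cv2.imwrite("pics/side0.png",b[...,::-1])
for n in("scene","side","wrist"):
    c=get_calibration(n);print(n,np.round(c["camera_matrix"],1).tolist(),np.round(c["extrinsics"],3).tolist())
E
```

```text
pics
{'t': 0.0, 'joint_positions': array([ 1.12398819e+00,  3.20307691e-01,  1.56566990e+00, -1.38357550e-05,
        1.25739682e+00, -1.99903118e-02]), 'qvel': array([ 0.00061867,  0.00030309, -0.00038375,  0.00148803,  0.00029929,
        0.00096225]), 'joint_efforts': array([ 1.81878382e-03, -4.15538120e+01, -2.34163445e+01,  2.72023508e-04,
        8.19888868e-03, -4.53534767e-06]), 'tcp_pos': array([0.23783045, 0.52299072, 0.23047673]), 'tool_rot': array([[-9.10289464e-01,  4.13971639e-01, -7.58007683e-04],
       [ 4.13972332e-01,  9.10288036e-01, -1.61252937e-03],
       [ 2.24639007e-05, -1.78166270e-03, -9.99998413e-01]]), 'ft_force': array([-1.03103377, -0.22503797, -0.32973003]), 'moment': array([ 0.00434198, -0.02502293, -0.01729342]), 'gripper_width': 0.08530229585261748}
scene [[355.6, 0.0, 253.0], [0.0, 355.6, 188.5], [0.0, 0.0, 1.0]] [[0.906, -0.424, 0.016, -0.529], [-0.185, -0.429, -0.884, 0.149], [0.382, 0.798, -0.466, 0.723], [0.0, 0.0, 0.0, 1.0]]
side [[479.9, 0.0, 261.2], [0.0, 479.9, 191.5], [0.0, 0.0, 1.0]] [[-0.993, -0.114, -0.016, 0.555], [-0.044, 0.5, -0.865, 0.108], [0.107, -0.858, -0.502, 1.088], [0.0, 0.0, 0.0, 1.0]]
wrist [[336.2, 0.0, 255.1], [0.0, 336.2, 192.9], [0.0, 0.0, 1.0]] [[0.414, 0.91, -0.002, -0.574], [0.871, -0.396, 0.29, -0.038], [0.263, -0.122, -0.957, 0.379], [0.0, 0.0, 0.0, 1.0]]
```

View pics/scene0.png

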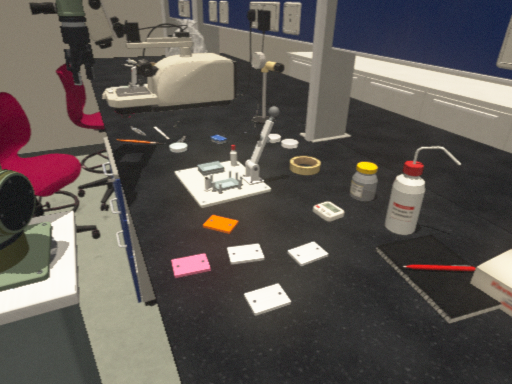

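View pics/side0.png

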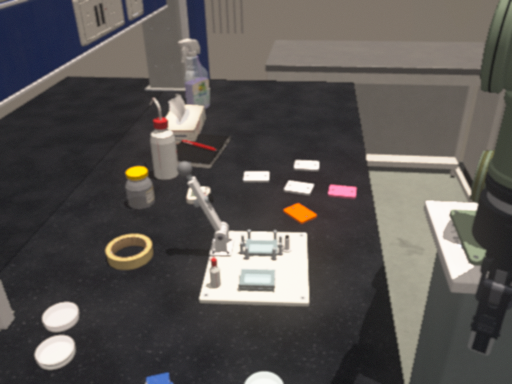

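The views show the board at side (260,267) with the nest cell at about (262,246), the waiting cell at (257,279) and the bar leaning back to (185,168). There are three white-grey plates at scene (245,254), (308,253) and (267,298), plus orange and pink decoys.

```bash
cat > h.py <<'E'
from rig import *
import cv2,numpy as np
def cast(cal,uv,z):
    K=np.array(cal["camera_matrix"]);E=np.array(cal["extrinsics"])
    R,t=E[:3,:3],E[:3,3];c=-R.T@t
    uv=np.atleast_2d(uv).astype(float)
    d=(R.T@np.linalg.inv(K)@np.c_[uv,np.ones(len(uv))].T).T
    return c+d*((z-c[2])/d[:,2])[:,None]
def proj(cal,P):
    K=np.array(cal["camera_matrix"]);E=np.array(cal["extrinsics"])
    p=(np.atleast_2d(P)@E[:3,:3].T+E[:3,3])@K.T
    return p[:,:2]/p[:,2:]
def rects(img,cal,z,lo=150,sat=60,amin=60,amax=1e5):
    hsv=cv2.cvtColor(img,cv2.COLOR_RGB2HSV)
    m=((hsv[...,2]>lo)&(hsv[...,1]<sat)).astype(np.uint8)
    out=[]
    for c in cv2.findContours(m,cv2.RETR_EXTERNAL,cv2.CHAIN_APPROX_NONE)[0]:
        if not amin<cv2.contourArea(c)<amax: continue
        P=cast(cal,c[:,0],z)
        (x,y),(w,h),a=cv2.minAreaRect((P[:,:2]*1000).astype(np.float32))
        if w<h: w,h,a=h,w,a+90
        out.append((c[:,0].mean(0).round(),round(x,1),round(y,1),round(w,1),round(h,1),round((a+90)%180-90,1)))
    return out
E
python3 - <<'E'
from h import *
for n in("scene","side"):
    im=cv2.imread(f"pics/{n}0.png")[...,::-1].copy();cal=get_calibration(n)
    for z in(.008,.012):
        print(n,z)
        for r in rects(im,cal,z):
            if 100<r[1]<1000 and abs(r[2])<600 and r[3]<400: print(*r)
E
```

```text
scene 0.008
[266. 298.] 460.0 -322.9 71.8 53.5 -1.6
[496. 277.] 914.1 -438.8 193.1 59.8 32.1
[245. 253.] 476.5 -189.4 71.8 55.5 -11.9
[307. 252.] 597.9 -241.4 73.8 53.3 4.8
[398. 223.] 856.4 -234.4 76.6 43.1 32.8
[327. 210.] 741.1 -114.7 72.3 68.9 -83.5
[ 56. 200.] 114.2 212.4 76.8 66.4 -75.2
[178. 146.] 501.6 470.6 89.8 61.1 67.2
[289. 143.] 896.5 344.6 86.1 61.3 65.9
[274. 137.] 870.3 415.2 91.1 47.5 67.6
scene 0.012
[266. 298.] 458.0 -326.5 71.2 53.1 -1.6
[496. 277.] 908.2 -441.4 191.5 59.3 32.1
[245. 253.] 474.4 -194.1 71.2 55.0 -11.9
[307. 252.] 594.8 -245.6 73.2 52.8 4.8
[398. 223.] 851.1 -238.7 75.9 42.7 32.8
[327. 210.] 736.8 -120.0 71.7 68.3 -83.5
[ 56. 200.] 115.2 204.3 76.2 65.8 -75.2
[178. 146.] 499.3 460.3 89.1 60.6 67.2
[289. 143.] 890.8 335.4 85.4 60.7 65.9
[274. 137.] 864.8 405.4 90.3 47.1 67.6
side 0.008
[264. 379.] 504.6 432.9 58.6 22.9 5.9
[ 55. 351.] 863.8 415.9 74.9 62.7 -44.5
[ 61. 316.] 893.8 335.6 77.1 62.8 -46.2
[191. 195.] 763.6 -124.3 70.0 25.6 -62.2
[299. 187.] 478.4 -187.8 73.5 59.1 -11.8
[256. 176.] 600.5 -241.0 73.5 53.7 4.9
[306. 164.] 461.2 -321.4 74.3 58.3 4.7
[412. 159.] 152.9 -384.7 265.7 55.7 -0.1
side 0.012
[264. 379.] 504.2 436.1 58.2 22.8 5.9
[ 55. 351.] 861.1 419.2 74.4 62.3 -44.5
[ 61. 316.] 890.9 339.4 76.7 62.5 -46.2
[191. 195.] 761.6 -117.6 69.6 25.4 -62.2
[299. 187.] 478.1 -180.7 73.0 58.8 -11.8
[256. 176.] 599.5 -233.7 73.0 53.4 4.9
[306. 164.] 461.0 -313.5 73.8 57.9 4.7
[412. 159.] 154.7 -376.4 264.1 55.3 -0.1
```

```bash
python3 - <<'E'
from h import *
cal=get_calibration("side")
P=cast(cal,[[213,232],[308,233],[308,302],[202,300]],.012);print((P*1000).round());print(P.mean(0)*1000)
im=cv2.imread("pics/side0.png")[...,::-1].copy()
hsv=cv2.cvtColor(im,cv2.COLOR_RGB2HSV);m=((hsv[...,2]>140)&(hsv[...,1]<60)).astype(np.uint8)
m[:228]=0;m[306:]=0;m[:,:195]=0;m[:,315:]=0
c=cv2.convexHull(cv2.findNonZero(m));p=cv2.approxPolyDP(c,6,True)[:,0];print(p.tolist(),(cast(cal,p,.012)*1000).round().tolist())
s=state();w=get_calibration("wrist");E=np.array(w["extrinsics"]);c=-E[:3,:3].T@E[:3,3];T=s["tool_rot"]
print("cam in tool",T.T@(c-s["tcp_pos"]),"axes",(T.T@E[:3,:3].T).round(3).tolist())
E
```

```text
[[665.  49.  12.]
 [446.  33.  12.]
 [439. 259.  12.]
 [640. 274.  12.]]
[547.57360443 154.00165176  12.        ]
[[308, 303], [200, 300], [218, 228], [305, 232]] [[439.0, 262.0, 12.0], [644.0, 274.0, 12.0], [656.0, 32.0, 12.0], [453.0, 30.0, 12.0]]
cam in tool [ 0.07306919 -0.00021031 -0.14210398] axes [[-0.0, -0.957, -0.29], [1.0, -0.0, -0.001], [0.001, -0.29, 0.957]]
```

```bash
python3 -m pendant '[[[1,-0.428,-0.237,-0.02,0,0,-0.49],[1,-0.428,-0.237,-0.02,0,0,-0.49],[1,-0.428,-0.237,-0.02,0,0,-0.49],[1,-0.428,-0.237,-0.02,0,0,-0.49],[1,-0.428,-0.237,-0.02,0,0,-0.49],[1,-0.428,-0.237,-0.02,0,0,-0.49],[1,-0.428,-0.237,-0.02,0,0,-0.49],[1,-0.428,-0.237,-0.02,0,0,-0.49],[1,-0.428,-0.237,-0.02,0,0,-0.49],[1,-0.428,-0.237,-0.02,0,0,-0.49],[1,-0.428,-0.237,-0.02,0,0,-0.49],[1,-0.428,-0.237,-0.02,0,0,-0.49]]]'
python3 - <<'E'
from h import *
import pickle
cal=get_calibration("wrist");im=grab_frame("wrist");s=state()
cv2.imwrite("pics/w1.png",im[...,::-1]);pickle.dump(cal,open("w1.pkl","wb"));print(s["t"],s["tcp_pos"],s["tool_rot"].round(3).tolist(),np.abs(s["qvel"]).max(),s["joint_positions"].round(3))
E
```

```text
t: 1.1
tcp_pos: [0.5295, 0.1294, 0.2511]
tool_rot: [[-0.998, -0.063, -0.001], [-0.063, 0.998, 0.0], [0.001, 0.0, -1.0]]
ft_force: [0.7, 0.7, 0.1]
gripper_width: 0.0854
1.15 [0.53433926 0.12344866 0.25114863] [[-0.998, -0.059, 0.005], [-0.059, 0.998, -0.005], [-0.004, -0.006, -1.0]] 0.1555437796875307 [ 0.21   0.264  1.594 -0.007  1.281 -1.418]
```

View pics/w1.png

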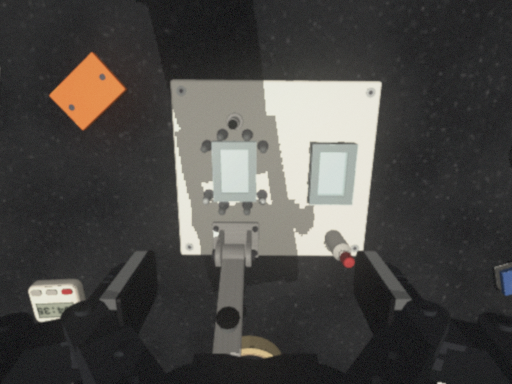

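The wrist view shows the nest cell at (235,171) with pins around it, the waiting cell at (333,174), the bar over (230,290) and the pillar at (234,122). Next I'll measure the cells and zoom in on the nest.

```bash
python3 - <<'E'
from h import *
import pickle
cal=pickle.load(open("w1.pkl","rb"));im=cv2.imread("pics/w1.png")
hsv=cv2.cvtColor(im,cv2.COLOR_BGR2HSV)
for p in[(217,171),(235,171),(315,174),(333,174),(190,230),(360,220),(205,147)]: print(p,hsv[p[1],p[0]])
m=((hsv[...,1]>25)&(hsv[...,0]>75)&(hsv[...,0]<110)&(hsv[...,2]>70)).astype(np.uint8)
m=cv2.morphologyEx(m,cv2.MORPH_OPEN,np.ones((5,5)))
for c in cv2.findContours(m,cv2.RETR_EXTERNAL,cv2.CHAIN_APPROX_NONE)[0]:
    if cv2.contourArea(c)<800: continue
    print(cv2.boundingRect(c))
    for z in(.012,.022,.030):
        P=cast(cal,c[:,0]+0.0,z)*1000;print(z,np.round(sum(cv2.minAreaRect(P[:,:2].astype(np.float32))[:2],()),1),round(cv2.minAreaRect(P[:,:2].astype(np.float32))[2],1))
cr=im[70:270,165:395];cv2.imwrite("pics/w1c.png",cv2.resize(cr,None,fx=3,fy=3,interpolation=cv2.INTER_CUBIC))
E
```

```text
(217, 171) [ 72  14 186]
(235, 171) [ 64   9 222]
(315, 174) [ 60  11 178]
(333, 174) [ 73  10 223]
(190, 230) [ 25  14 232]
(360, 220) [ 24  15 232]
(205, 147) [ 30  10 103]
```

View pics/w1c.png

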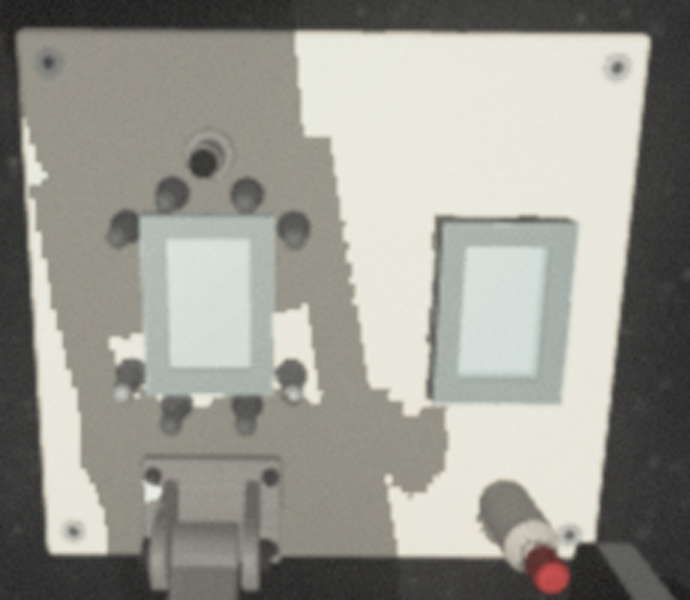

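```bash
python3 - <<'E'
from h import *
import pickle
cal=pickle.load(open("w1.pkl","rb"))
f=lambda L:(np.array(L)+.5)/3-.5+[165,70]
for n,L in dict(nest=[(140,216),(275,215),(273,393),(146,396)],wait=[(443,223),(578,221),(562,403),(434,402)]).items():
  for z in(.022,.030):
    P=cast(cal,f(L),z)[:,:2]*1000
    e=[np.linalg.norm(P[i]-P[i-1]) for i in range(4)];d=P[3]-P[0]+P[2]-P[1]
    print(n,z,P.mean(0).round(1),np.round(e,1),np.degrees(np.arctan2(d[1],d[0])).round(2))
pins=[(169,196),(248,198),(120,234),(295,233),(122,390),(293,391),(172,421),(245,422)]
M=np.array([(-41.5,-14),(-41.5,14),(-29,-31.5),(-29,31.5),(29,-31.5),(29,31.5),(41.5,-14),(41.5,14)])
P=cast(cal,f(pins),.039)[:,:2]*1000
A=M-M.mean(0);B=P-P.mean(0);U,S,V=np.linalg.svd(A.T@B);R=(U@V).T
print("pins",P.mean(0).round(1),np.degrees(np.arctan2(R[1,0],R[0,0])).round(2));print((P-P.mean(0)-A@R.T).round(1).tolist(), "scale",S.sum()/(A**2).sum())
B=cast(cal,f([(17,30),(650,36),(597,557),(50,555)]),.012)[:,:2]*1000
print("board",B.round(1).tolist(),B.mean(0),[np.linalg.norm(B[i]-B[i-1]).round(1) for i in range(4)])
E
```

```text
nest 0.022 [545.2 105.8] [69.7 49.6 68.8 49.2] 3.17
nest 0.03 [543.3 106.2] [68.2 48.6 67.3 48.2] 3.17
wait 0.022 [541.  217.4] [69.5 49.6 70.6 49.7] 3.55
wait 0.03 [539.2 215.4] [68.  48.6 69.1 48.6] 3.55
pins [543.3 106.5] 2.82
[[-0.4, 0.6], [-0.1, 0.2], [0.6, 0.6], [-0.5, -0.7], [0.5, -0.4], [0.0, -0.3], [-0.1, 0.4], [-0.1, -0.4]] scale 0.9974812129481391
board [[450.0, 32.2], [437.9, 258.9], [644.3, 272.1], [657.8, 43.9]] [547.47429497 151.77464178] [np.float64(208.1), np.float64(227.1), np.float64(206.8), np.float64(228.7)]
```

```bash
python3 -m pendant '[[[1,0.0715,-0.315,0.141,0,0,0.27],[1,0.0715,-0.315,0.141,0,0,0.27],[1,0.0715,-0.315,0.141,0,0,0.27],[1,0.0715,-0.315,0.141,0,0,0.27],[1,0.0715,-0.315,0.141,0,0,0.27],[1,0.0715,-0.315,0.141,0,0,0.27],[1,0.0715,-0.315,0.141,0,0,0.27],[1,0.0715,-0.315,0.141,0,0,0.27],[1,0.0715,-0.315,0.141,0,0,0.27],[1,0.0715,-0.315,0.141,0,0,0.27],[1,0.0715,-0.315,0.141,0,0,0.27],[1,0.0715,-0.315,0.141,0,0,0.27]]]'
cat > look.py <<'E'
from h import *
import sys
cal=get_calibration("wrist");s=state();im=grab_frame("wrist")
cv2.imwrite(f"pics/{sys.argv[1]}.png",im[...,::-1])
T=s["tool_rot"];print(s["t"].__round__(2),s["tcp_pos"].round(4),"yaw",np.degrees(np.arctan2(-T[1,0],-T[0,0])).round(2),"tilt",T[:2,2].round(4),s["ft_force"].round(1),s["gripper_width"])
for r in rects(im,cal,float(sys.argv[2]),amin=1000):
    d=T.T@np.array([r[1]/1000-s["tcp_pos"][0],r[2]/1000-s["tcp_pos"][1],0]);print(*r,"tool mm",(d*1000).round(1))
E
python3 look.py w2 0.008
```

```text
t: 2.15
tcp_pos: [0.4777, -0.1868, 0.1104]
tool_rot: [[-0.979, 0.205, 0.0], [0.205, 0.979, 0.001], [-0.0, 0.001, -1.0]]
ft_force: [0.2, 0.6, -0.3]
gripper_width: 0.0856
2.15 [ 0.4777 -0.1868  0.1104] yaw -11.84 tilt [0.0002 0.0005] [ 0.2  0.6 -0.3] 0.08555763419727028
[224. 329.] 597.1 -240.7 69.6 50.1 3.9 tool mm [-127.9  -28.2   -0. ]
[ 79. 203.] 460.1 -321.8 70.0 50.2 -1.4 tool mm [-1.050e+01 -1.357e+02 -1.000e-01]
[253. 188.] 476.0 -188.5 68.7 49.1 -12.1 tool mm [ 1.3 -2.  -0. ]
```

```bash
python3 -m pendant '[[[1,0.0005,-0.002,0.04,0,0,0],[1,0.0005,-0.002,0.075,0,0,0],[0.6,0.0005,-0.002,0.1,0,0,0],[0.5,0.0005,-0.002,0.107,0,0,0],[0.4,0.0005,-0.002,0.109,0,0,0],[0.3,0.0005,-0.002,0.109,0,0,0],[0,0.0005,-0.002,0.109,0,0,0],[-1,0.0005,-0.002,0.109,0,0,0],[-1,0.0005,-0.002,0.109,0,0,0],[-1,0.0005,-0.002,0.109,0,0,0],[-1,0.0005,-0.002,0.109,0,0,0],[-1,0.0005,-0.002,0.109,0,0,0]]]' 40
```

```text
t: 3.2
tcp_pos: [0.4781, -0.1896, 0.0031]
tool_rot: [[-0.979, 0.206, 0.004], [0.206, 0.979, -0.001], [-0.004, -0.0, -1.0]]
ft_force: [-0.4, 2.8, 6.4]
gripper_width: 0.0479
```

```bash
python3 -m pendant '[[[-1,0,0,-0.015,0,0,0],[-1,0,0,-0.04,0,0,0],[-1,-0.001,0.035,-0.06,0,0,-0.05],[-1,-0.002,0.07,-0.08,0,0,-0.1],[-1,-0.002,0.11,-0.09,0,0,-0.15],[-1,-0.003,0.15,-0.1,0,0,-0.2],[-1,-0.003,0.19,-0.11,0,0,-0.26],[-1,-0.004,0.23,-0.12,0,0,-0.26],[-1,-0.0048,0.265,-0.125,0,0,-0.26],[-1,-0.0048,0.29,-0.13,0,0,-0.26],[-1,-0.0048,0.3026,-0.13,0,0,-0.26],[-1,-0.0048,0.3026,-0.13,0,0,-0.26]]]'
python3 -m pendant '[[[-1,0,0,0.03,0,0,0],[-1,0,0,0.045,0,0,0],[-1,0,0,0.045,0,0,0]]]'
python3 look.py w3 0.09
python3 - <<'E'
import cv2
im=cv2.imread("pics/w3.png");cv2.imwrite("pics/w3b.png",cv2.resize(im,(800,600),interpolation=cv2.INTER_CUBIC))
E
```

```text
t: 4.2
tcp_pos: [0.544, 0.1079, 0.1318]
tool_rot: [[-0.998, -0.056, 0.002], [-0.056, 0.998, 0.001], [-0.002, 0.001, -1.0]]
ft_force: [0.1, -0.2, -0.8]
gripper_width: 0.0478
t: 4.45
tcp_pos: [0.5402, 0.1039, 0.083]
tool_rot: [[-0.999, -0.052, -0.008], [-0.052, 0.999, -0.002], [0.008, -0.002, -1.0]]
ft_force: [-0.1, -0.9, -1.1]
gripper_width: 0.0477
4.45 [0.5402 0.1039 0.083 ] yaw 3.0 tilt [-0.008 -0.002] [-0.1 -0.9 -1.1] 0.047731602308414306
[406. 165.] 510.6 159.8 119.3 87.9 3.1 tool mm [26.7 57.4  0.1]
```

View pics/w3b.png

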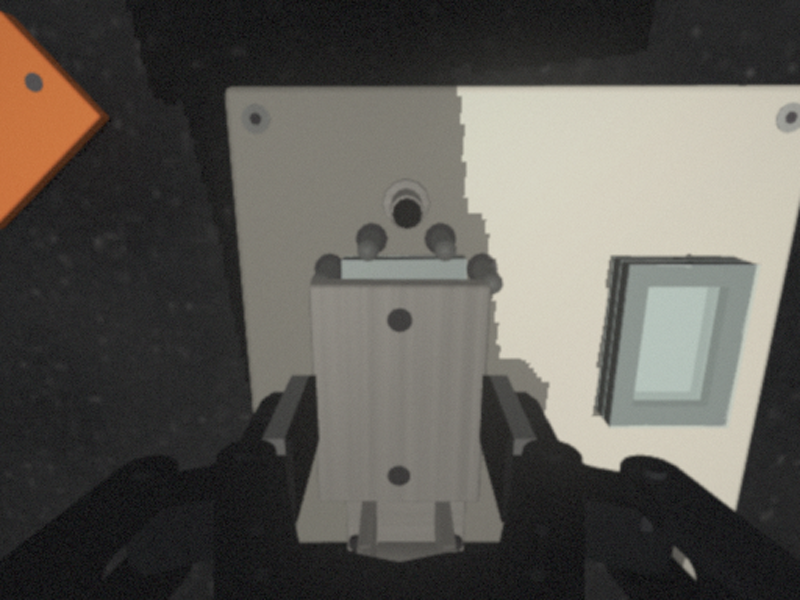

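The held plate is level with its top corners at (312,281), (491,281), (482,500) and (318,501). The front pin tops are at about (367,252) and (444,252). The waiting cell is plainly the double, so the nest holds the single and needs two plates.

```bash
python3 - <<'E'
from h import *
s=state();print(s["t"],s["tcp_pos"].round(4),np.abs(s["qvel"]).max())
# pose at picture time differs from now: rebuild camera from tool pose then
p=np.array([.5402,.1039,.083]);R=np.array([[-.999,-.052,-.008],[-.052,.999,-.002],[.008,-.002,-1.]])
U,_,V=np.linalg.svd(R);R=U@V
c=get_calibration("wrist");E=np.array(c["extrinsics"]);T=s["tool_rot"]
Ctw=E@np.block([[T,s["tcp_pos"][:,None]],[np.zeros((1,3)),1]]) # tool->cam
Tn=np.block([[R,p[:,None]],[np.zeros((1,3)),1]]);cal=dict(camera_matrix=c["camera_matrix"],extrinsics=Ctw@np.linalg.inv(Tn))
f=lambda L:(np.array(L)+.5)*.64-.5
P=cast(cal,f([(312,281),(491,281),(482,500),(318,501)]),.088);print("plate",(P*1000).round(1)[:,:2].tolist(),(P.mean(0)*1000).round(1))
H=cast(cal,f([(400,320),(399,476)]),.088)*1000;print("holes",H.mean(0).round(1),H[1]-H[0])
Q=cast(cal,f([(367,252),(444,252),(325,266),(493,285)]),.039)*1000;print("pins",Q[:,:2].round(1).tolist())
a=np.radians(3.1);ex=np.array([np.cos(a),np.sin(a)]);ey=np.array([-ex[1],ex[0]])
for q,(x,y) in zip(Q[:2],[(-41.5,-14),(-41.5,14)]): print("nest",(q[:2]-x*ex-y*ey).round(1))
d=Q[1]-Q[0];print(np.degrees(np.arctan2(-d[0],d[1])),np.linalg.norm(d))
E
```

```text
4.5 [0.5416 0.1041 0.0847] 0.05056489015799758
plate [[504.0, 78.0], [501.5, 126.2], [570.6, 130.5], [573.7, 80.2]] [537.4 103.7  88. ]
holes [538.6 103.4  88. ] [49.65105427  2.29405254  0.        ]
pins [[504.9, 89.9], [503.4, 117.6], [510.8, 74.8], [514.7, 136.4]]
nest [545.6 106.1]
nest [545.6 105.8]
2.992715036367704 27.746172766293526
```

```bash
python3 -m pendant '[[[-1,-0.0034,0.0018,0,0,0,0],[-1,-0.0034,0.0018,0,0,0,0],[-1,-0.0034,0.0018,0.01,0,0,0],[-1,-0.0034,0.0018,0.02,0,0,0],[-1,-0.0034,0.0018,0.028,0,0,0],[-1,-0.0034,0.0018,0.033,0,0,0],[-1,-0.0034,0.0018,0.036,0,0,0],[-1,-0.0034,0.0018,0.036,0,0,0],[-1,-0.0034,0.0018,0.036,0,0,0],[-1,-0.0034,0.0018,0.036,0,0,0]]]'
```

```text
t: 5.33
tcp_pos: [0.547, 0.1078, 0.0505]
tool_rot: [[-0.999, -0.053, 0.001], [-0.053, 0.999, 0.0], [-0.001, 0.0, -1.0]]
ft_force: [-0.9, 0.7, -1.1]
gripper_width: 0.0476
```

```bash
python3 -m pendant '[[[-1,0,-0.0013,0,0,0,0],[-1,0,-0.0013,0.004,0,0,0],[-1,0,-0.0013,0.008,0,0,0],[-1,0,-0.0013,0.012,0,0,0],[-1,0,-0.0013,0.012,0,0,0]]]'
python3 look.py w4 0.05 | head -1
python3 - <<'E'
import cv2
im=cv2.imread("pics/w4.png")[130:340,150:370];cv2.imwrite("pics/w4b.png",cv2.resize(im,None,fx=2.8,fy=2.8,interpolation=cv2.INTER_CUBIC))
E
```

```text
t: 5.75
tcp_pos: [0.546, 0.1063, 0.0372]
tool_rot: [[-0.999, -0.053, -0.002], [-0.053, 0.999, -0.0], [0.002, -0.0, -1.0]]
ft_force: [0.2, 0.1, -1.2]
gripper_width: 0.0477
5.75 [0.546  0.1063 0.0372] yaw 3.05 tilt [-0.0019 -0.0002] [ 0.2  0.1 -1.2] 0.047659002344297846
```

View pics/w4b.png

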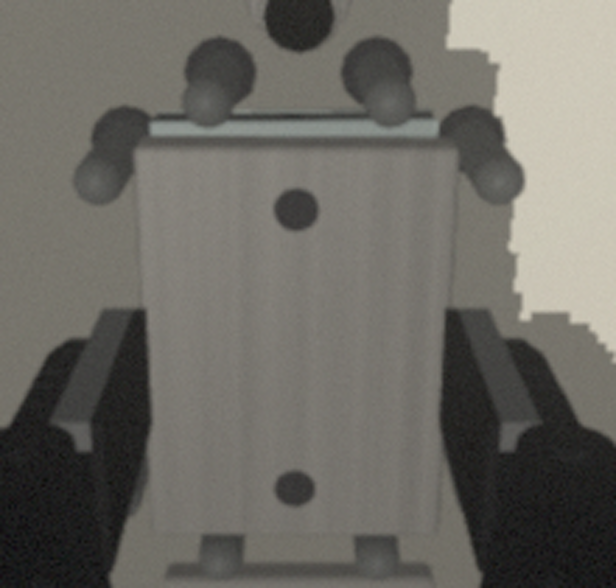

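The plate is between the pins, with gaps of about 3 mm in front and 1.5 mm behind, and even at the sides. I'll nudge it 0.7 mm towards the robot and lower it.

```bash
python3 -m pendant '[[[-1,0.0007,0.0002,0.003,0,0,0],[-1,0.0007,0.0002,0.006,0,0,0],[-1,0.0007,0.0002,0.009,0,0,0],[-1,0.0007,0.0002,0.011,0,0,0],[-1,0.0007,0.0002,0.0125,0,0,0],[-1,0.0007,0.0002,0.0125,0,0,0]]]'
```

```text
t: 6.3
tcp_pos: [0.5459, 0.1066, 0.0254]
tool_rot: [[-0.999, -0.053, -0.0], [-0.053, 0.999, 0.0], [0.0, 0.0, -1.0]]
ft_force: [0.2, -0.3, -1.8]
gripper_width: 0.0474
```

```bash
python3 -m pendant '[[[-1,0,0,0.001,0,0,0],[-1,0,0,0.002,0,0,0],[-1,0,0,0.002,0,0,0]]]'
```

```text
t: 6.55
tcp_pos: [0.5462, 0.1066, 0.0251]
tool_rot: [[-0.999, -0.053, 0.001], [-0.053, 0.999, 0.0], [-0.001, 0.0, -1.0]]
ft_force: [-2.4, -1.0, 8.3]
gripper_width: 0.0479
```

```bash
python3 -m pendant '[[[0.3,0,0,0,0,0,0],[0.35,0,0,0,0,0,0],[0.4,0,0,0,0,0,0],[0.4,0,0,0,0,0,0],[0.4,0,0,-0.01,0,0,0],[0.4,0,0,-0.03,0,0,0],[0.4,0,0,-0.06,0,0,0],[0.4,0,0,-0.1,0,0,0],[0.6,0,0,-0.1,0,0,0],[0.8,0,0,-0.1,0,0,0]]]'
python3 look.py w5 0.03
python3 - <<'E'
import cv2
im=cv2.imread("pics/w5.png")[90:330,130:390];cv2.imwrite("pics/w5b.png",cv2.resize(im,None,fx=2.4,fy=2.4,interpolation=cv2.INTER_CUBIC))
E
```

```text
t: 7.38
tcp_pos: [0.5478, 0.1069, 0.1269]
tool_rot: [[-0.999, -0.053, 0.007], [-0.053, 0.999, 0.001], [-0.007, 0.001, -1.0]]
ft_force: [-0.4, 0.8, 0.4]
gripper_width: 0.0769
7.38 [0.5478 0.1069 0.1269] yaw 3.05 tilt [0.0065 0.0012] [-0.4  0.8  0.4] 0.07688167634673089
[374. 173.] 541.4 188.4 195.8 129.0 3.1 tool mm [ 2.1 81.7  0.1]
```

View pics/w5b.png

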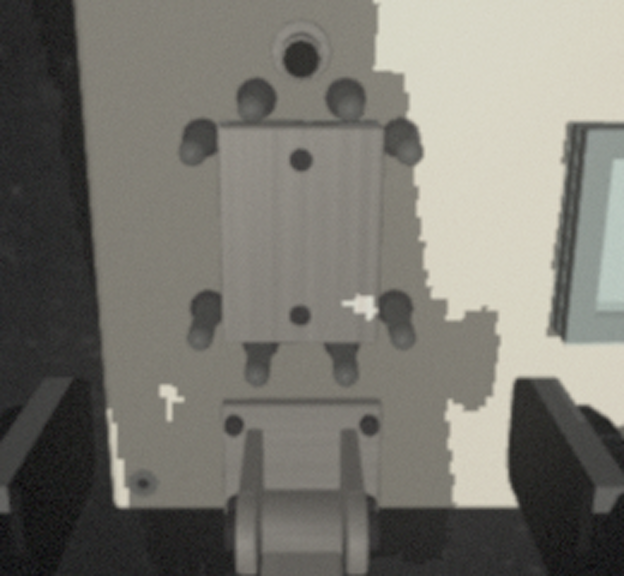

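Plate 1 lies flat, centred between the pins. Next is the second plate.

```bash
python3 -m pendant '[[[1,-0.004,-0.04,0,0,0,0],[1,-0.008,-0.08,0,0,0,0],[1,-0.012,-0.12,0.005,0,0,-0.01],[1,-0.016,-0.16,0.01,0,0,-0.02],[1,-0.02,-0.2,0.015,0,0,-0.02],[1,-0.024,-0.24,0.02,0,0,-0.02],[1,-0.028,-0.28,0.025,0,0,-0.02],[1,-0.032,-0.315,0.03,0,0,-0.02],[1,-0.034,-0.34,0.035,0,0,-0.02],[1,-0.034,-0.35,0.035,0,0,-0.02],[1,-0.034,-0.35,0.035,0,0,-0.02],[1,-0.034,-0.35,0.035,0,0,-0.02]]]'
python3 look.py w6 0.008
```

```text
t: 8.43
tcp_pos: [0.5977, -0.2403, 0.0877]
tool_rot: [[-0.997, -0.072, -0.002], [-0.072, 0.997, 0.002], [0.002, 0.002, -1.0]]
ft_force: [-1.2, 1.3, 0.6]
gripper_width: 0.0856
8.43 [ 0.5977 -0.2403  0.0877] yaw 4.15 tilt [-0.0024  0.0018] [-1.2  1.3  0.6] 0.08555290856471112
[255. 199.] 597.7 -241.3 70.8 50.3 4.0 tool mm [ 0.1 -1.  -0. ]
[134.  16.] 486.8 -322.0 51.7 20.2 -89.7 tool mm [ 1.165e+02 -7.340e+01  1.000e-01]
```

```bash
python3 -m pendant '[[[1,0.0008,-0.0005,0.03,0,0,0],[1,0.0008,-0.0005,0.06,0,0,0],[0.6,0.0008,-0.0005,0.08,0,0,0],[0.5,0.0008,-0.0005,0.087,0,0,0],[0.4,0.0008,-0.0005,0.0885,0,0,0],[0.3,0.0008,-0.0005,0.0885,0,0,0],[0,0.0008,-0.0005,0.0885,0,0,0],[-1,0.0008,-0.0005,0.0885,0,0,0],[-1,0.0008,-0.0005,0.0885,0,0,0],[-1,0.0008,-0.0005,0.0885,0,0,0],[-1,0.0008,-0.0005,0.0885,0,0,0],[-1,0.0008,-0.0005,0.0885,0,0,0]]]' 40
```

```text
t: 9.48
tcp_pos: [0.599, -0.2418, 0.002]
tool_rot: [[-0.997, -0.073, 0.003], [-0.073, 0.997, -0.001], [-0.003, -0.001, -1.0]]
ft_force: [0.7, 2.6, 7.5]
gripper_width: 0.0478
```

```bash
python3 -m pendant '[[[-1,0,0,-0.015,0,0,0],[-1,0,0,-0.04,0,0,0],[-1,0.002,0.03,-0.06,0,0,0],[-1,0.006,0.07,-0.08,0,0,0.02],[-1,0.01,0.11,-0.09,0,0,0.02],[-1,0.014,0.15,-0.1,0,0,0.02],[-1,0.018,0.19,-0.103,0,0,0.02],[-1,0.022,0.23,-0.103,0,0,0.02],[-1,0.0264,0.27,-0.103,0,0,0.02],[-1,0.0264,0.31,-0.103,0,0,0.02],[-1,0.0264,0.34,-0.103,0,0,0.02],[-1,0.0264,0.3508,-0.103,0,0,0.02]]]'
python3 -m pendant '[[[-1,0,0,0.015,0,0,0],[-1,0,0,0.025,0,0,0],[-1,0,0,0.032,0,0,0],[-1,0,0,0.036,0,0,0],[-1,0,0,0.038,0,0,0],[-1,0,0,0.038,0,0,0],[-1,0,0,0.038,0,0,0],[-1,0,0,0.038,0,0,0]]]'
```

```text
t: 10.48
tcp_pos: [0.5452, 0.1099, 0.1035]
tool_rot: [[-0.998, -0.056, 0.0], [-0.056, 0.998, 0.001], [-0.0, 0.001, -1.0]]
ft_force: [-0.1, 0.1, -0.9]
gripper_width: 0.048
t: 11.15
tcp_pos: [0.5463, 0.106, 0.0657]
tool_rot: [[-0.999, -0.053, 0.001], [-0.053, 0.999, 0.0], [-0.001, 0.0, -1.0]]
ft_force: [-0.1, 0.2, -0.7]
gripper_width: 0.0479
```

```bash
python3 -m pendant '[[[-1,0,0.0004,0.006,0,0,0],[-1,0,0.0004,0.012,0,0,0],[-1,0,0.0004,0.018,0,0,0],[-1,0,0.0004,0.023,0,0,0],[-1,0,0.0004,0.027,0,0,0],[-1,0,0.0004,0.0275,0,0,0],[-1,0,0.0004,0.0275,0,0,0]]]'
python3 look.py w7 0.05 | head -1
python3 - <<'E'
import cv2
im=cv2.imread("pics/w7.png")[130:340,150:370];cv2.imwrite("pics/w7b.png",cv2.resize(im,None,fx=2.8,fy=2.8,interpolation=cv2.INTER_CUBIC))
E
```

```text
t: 11.73
tcp_pos: [0.5456, 0.1067, 0.0373]
tool_rot: [[-0.999, -0.053, -0.001], [-0.053, 0.999, -0.0], [0.001, -0.0, -1.0]]
ft_force: [-0.3, -0.5, -0.8]
gripper_width: 0.0478
11.73 [0.5456 0.1067 0.0373] yaw 3.05 tilt [-0.0009 -0.0001] [-0.3 -0.5 -0.8] 0.04780955525422973
```

View pics/w7b.png

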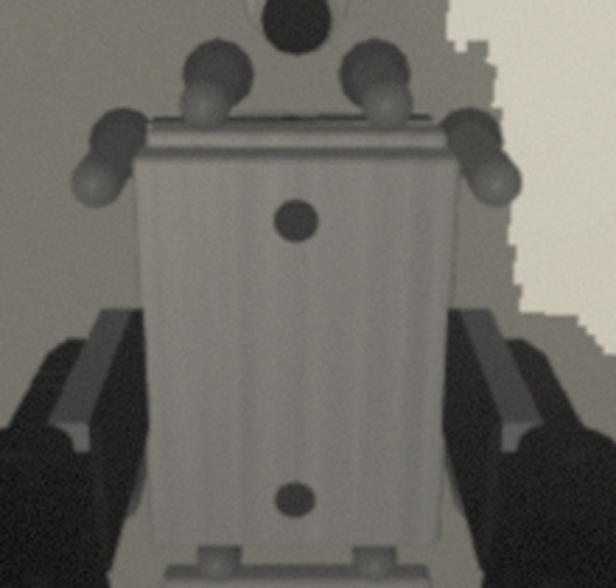

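The plate sits about 2 mm too far towards the hinge (front edge at row 153, against 143 for plate 1). I'll correct that and lower it.

```bash
python3 -m pendant '[[[-1,0.0012,0,0,0,0,0],[-1,0.0023,0,0,0,0,0],[-1,0.0023,0,0.0015,0,0,0],[-1,0.0023,0,0.003,0,0,0],[-1,0.0023,0,0.0045,0,0,0],[-1,0.0023,0,0.0055,0,0,0],[-1,0.0023,0,0.0055,0,0,0]]]'
```

```text
t: 12.37
tcp_pos: [0.5435, 0.1066, 0.0321]
tool_rot: [[-0.999, -0.053, -0.0], [-0.053, 0.999, 0.0], [0.0, 0.0, -1.0]]
ft_force: [1.1, 0.8, -1.8]
gripper_width: 0.0479
```

```bash
python3 -m pendant '[[[-1,0,0,0.0008,0,0,0],[-1,0,0,0.0015,0,0,0],[-1,0,0,0.0015,0,0,0]]]'
```

```text
t: 12.62
tcp_pos: [0.5436, 0.1066, 0.032]
tool_rot: [[-0.999, -0.053, 0.0], [-0.053, 0.999, 0.0], [-0.0, 0.0, -1.0]]
ft_force: [-2.4, -0.5, 8.2]
gripper_width: 0.0481
```

```bash
python3 -m pendant '[[[0.3,0,0,0,0,0,0],[0.35,0,0,0,0,0,0],[0.4,0,0,0,0,0,0],[0.4,0,0,0,0,0,0],[0.4,0,0,-0.01,0,0,0],[0.4,0,0,-0.03,0,0,0],[0.4,0,0,-0.07,0,0,0],[0.4,0,0,-0.11,0,0,0],[0.6,0,0,-0.15,0,0,0],[0.8,0.01,0,-0.19,0,0,0],[1,0.015,0,-0.22,0,0,0],[1,0.015,0,-0.22,0,0,0]]]'
python3 look.py w8 0.038
python3 - <<'E'
from h import *
a,b=get_calibration("scene"),get_calibration("side")
M=lambda c:np.array(c["camera_matrix"])@np.array(c["extrinsics"])[:3]
X=cv2.triangulatePoints(M(a),M(b),np.array([[274.],[111.5]]),np.array([[185.],[168.5]]))[:,0];X=X[:3]/X[3];print("ball",X,proj(a,X),proj(b,X))
y=np.radians(3.05);n=np.array([.5458,.106])
for t in(1.95,2.0,2.05):
    x=.085-.165*np.cos(t);P=np.r_[n+x*np.array([np.cos(y),np.sin(y)]),.057+.165*np.sin(t)];print(t,P.round(4),proj(a,P).round(1),proj(b,P).round(1))
im=cv2.imread("pics/w8.png")
s0=cv2.imread("pics/scene0.png")[90:135,250:300];s1=cv2.imread("pics/side0.png")[145:195,160:210]
g=np.zeros((600,800,3),np.uint8);g[:384,:512]=im
g[390:570,:200]=cv2.resize(s0,(200,180),interpolation=2);g[390:590,210:410]=cv2.resize(s1,(200,200),interpolation=2);cv2.imwrite("pics/w8b.png",g)
E
```

```text
t: 13.62
tcp_pos: [0.5309, 0.1063, 0.2589]
tool_rot: [[-0.998, -0.053, 0.014], [-0.053, 0.999, 0.003], [-0.014, 0.002, -1.0]]
ft_force: [1.0, 0.6, 0.3]
gripper_width: 0.0852
13.62 [0.5309 0.1063 0.2589] yaw 3.06 tilt [0.014  0.0026] [1.  0.6 0.3] 0.0851846750489474
[274. 151.] 542.9 148.8 210.2 196.8 -86.9 tool mm [-14.2  41.8   0.3]
ball [0.69586179 0.1121183  0.20853531] [[273.87367012 111.62186734]] [[184.90779919 168.40310495]]
1.95 [0.6917 0.1138 0.2103] [[272.3 111. ]] [[186.7 168.1]]
2.0 [0.6992 0.1142 0.207 ] [[274.6 111.8]] [[183.1 169.5]]
2.05 [0.7066 0.1146 0.2034] [[276.8 112.8]] [[179.6 171. ]]
```

View pics/w8b.png

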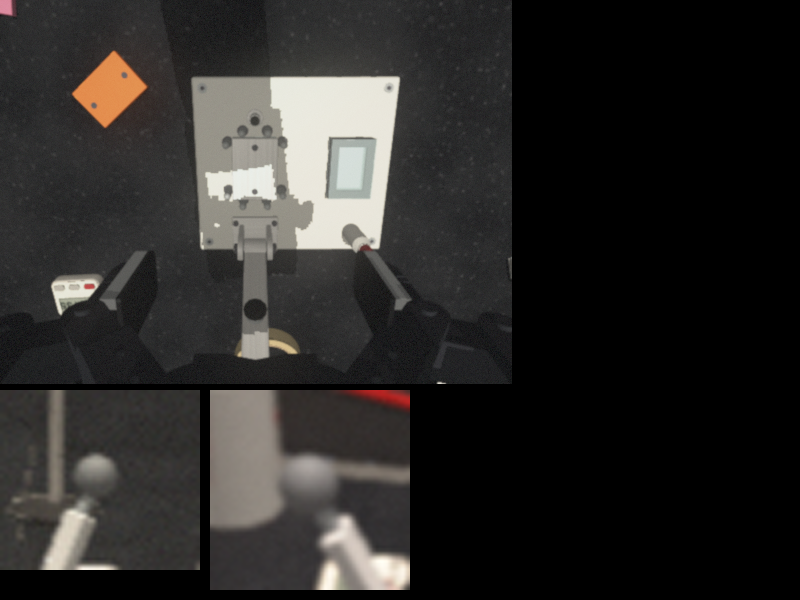

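```bash
python3 -m pendant '[[[1,-0.01,0,-0.03,0,0,0],[1,-0.05,-0.001,-0.05,0,0,0],[1,-0.09,-0.002,-0.05,0,0,0],[1,-0.125,-0.002,-0.05,0,0,0],[1,-0.155,-0.002,-0.05,0,0,0],[1,-0.168,-0.002,-0.05,0,0,0],[1,-0.168,-0.002,-0.05,0,0,0],[1,-0.168,-0.002,-0.05,0,0,0],[1,-0.168,-0.002,-0.05,0,0,0]]]'
```

```text
t: 14.42
tcp_pos: [0.6954, 0.1126, 0.3]
tool_rot: [[-0.999, -0.053, -0.002], [-0.053, 0.999, -0.0], [0.002, -0.0, -1.0]]
ft_force: [-0.1, 0.2, -0.1]
gripper_width: 0.0857
```

```bash
python3 -m pendant '[[[1,-0.0015,0.0003,0.035,0,0,0],[1,-0.0015,0.0003,0.07,0,0,0],[1,-0.0015,0.0003,0.095,0,0,0],[1,-0.0015,0.0003,0.109,0,0,0],[1,-0.0015,0.0003,0.111,0,0,0],[0.3,-0.0015,0.0003,0.111,0,0,0],[0,-0.0015,0.0003,0.111,0,0,0],[-1,-0.0015,0.0003,0.111,0,0,0],[-1,-0.0015,0.0003,0.111,0,0,0],[-1,-0.0015,0.0003,0.111,0,0,0],[-1,-0.0015,0.0003,0.111,0,0,0]]]' 40
python3 - <<'E'
from h import *
im=grab_frame("side");g=cv2.resize(im[110:310,150:330],None,fx=3,fy=3,interpolation=2);cv2.imwrite("pics/s9.png",g[...,::-1]);s=state();print(s["t"],s["tcp_pos"],s["gripper_width"],s["ft_force"])
E
```

```text
t: 15.33
tcp_pos: [0.699, 0.1152, 0.1919]
tool_rot: [[-0.999, -0.053, 0.004], [-0.053, 0.999, 0.005], [-0.005, 0.004, -1.0]]
ft_force: [1.0, 4.8, 2.5]
gripper_width: 0.0278
15.3833 [0.69902495 0.11523839 0.1918401 ] 0.027843587309551842 [0.54030566 5.71183283 3.11735832]
```

View pics/s9.png

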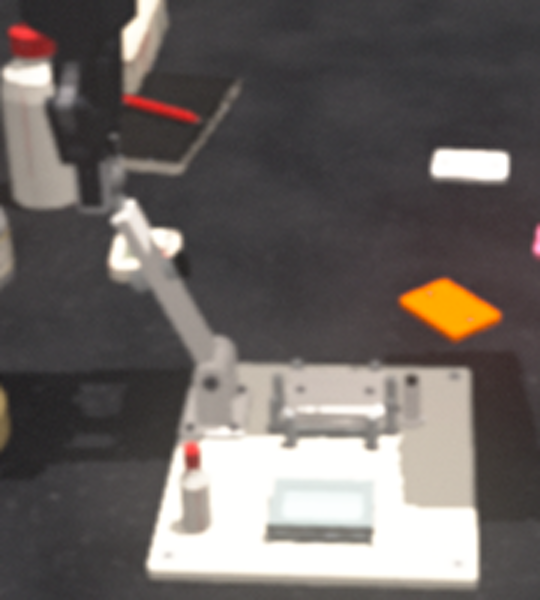

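The ball is gripped, the bar is unmoved, and the two plates sit squarely on the cell at (330,385). I'll swing the bar over along its arc.

```bash
python3 -m pendant '[[[-1,0.0139,0.001,-0.0053,0,0,0],[-1,0.0282,0.002,-0.0093,0,0,0],[-1,0.0428,0.002,-0.012,0,0,0],[-1,0.0576,0.002,-0.0134,0,0,0],[-1,0.0724,0.002,-0.0135,0,0,0],[-1,0.0872,0.002,-0.0122,0,0,0],[-1,0.1018,0.002,-0.0096,0,0,0],[-1,0.1162,0.002,-0.0057,0,0,0],[-1,0.1301,0.002,-0.0005,0,0,0],[-1,0.1435,0.002,0.0059,0,0,0],[-1,0.1562,0.002,0.0135,0,0,0],[-1,0.1683,0.002,0.0222,0,0,0]]]'
```

```text
t: 16.38
tcp_pos: [0.5296, 0.106, 0.1693]
tool_rot: [[-0.999, -0.053, 0.003], [-0.053, 0.999, 0.0], [-0.003, 0.0, -1.0]]
ft_force: [-0.4, -1.0, 3.0]
gripper_width: 0.0281
```

```bash
python3 -m pendant '[[[-1,0.0124,0,0.0108,0,0,0],[-1,0.0236,0,0.0229,0,0,0],[-1,0.0336,0,0.036,0,0,0],[-1,0.0422,0,0.0501,0,0,0],[-1,0.0481,0,0.0619,0,0,0],[-1,0.0524,0,0.0726,0,0,0],[-1,0.055,0,0.0804,0,0,0],[-1,0.0573,0,0.0884,0,0,0],[-1,0.0591,0,0.0964,0,0,0],[-1,0.0591,0,0.0964,0,0,0],[-1,0.0591,0,0.0964,0,0,0]]]'
```

```text
t: 17.3
tcp_pos: [0.4705, 0.1028, 0.0708]
tool_rot: [[-0.999, -0.054, -0.001], [-0.054, 0.999, -0.001], [0.001, -0.0, -1.0]]
ft_force: [-3.0, -1.3, -0.3]
gripper_width: 0.0277
```

```bash
python3 -m pendant '[[[-1,0.0007,0,0.004,0,0,0],[-1,0.0014,0,0.008,0,0,0],[-1,0.002,0,0.012,0,0,0],[-1,0.0025,0,0.0163,0,0,0],[-1,0.0028,0,0.02,0,0,0],[-1,0.003,0,0.023,0,0,0],[-1,0.0031,0,0.0245,0,0,0],[-1,0.0032,0,0.026,0,0,0],[-1,0.0033,0,0.0275,0,0,0],[-1,0.0033,0,0.0275,0,0,0]]]'
```

```text
t: 18.13
tcp_pos: [0.4679, 0.1027, 0.0435]
tool_rot: [[-0.999, -0.053, 0.001], [-0.053, 0.999, -0.0], [-0.001, -0.0, -1.0]]
ft_force: [-0.2, -3.6, -0.6]
gripper_width: 0.0274
```

```bash
python3 -m pendant '[[[-1,0,0,0.001,0,0,0],[-1,0,0,0.002,0,0,0],[-1,0,0,0.003,0,0,0],[-1,0,0,0.004,0,0,0],[-1,0,0,0.004,0,0,0],[-1,0,0,0.004,0,0,0]]]'
```

```text
t: 18.63
tcp_pos: [0.4677, 0.1027, 0.0397]
tool_rot: [[-0.999, -0.053, 0.001], [-0.053, 0.999, -0.0], [-0.001, -0.0, -1.0]]
ft_force: [0.9, -4.1, -0.5]
gripper_width: 0.0279
```

```bash
python3 -m pendant '[[[-1,0,0,0.0007,0,0,0],[-1,0,0,0.0014,0,0,0],[-1,0,0,0.002,0,0,0],[-1,0,0,0.002,0,0,0],[-1,0,0,0.002,0,0,0]]]'
python3 -m pendant '[[[-1,0,0,0.0007,0,0,0],[-1,0,0,0.0014,0,0,0],[-1,0,0,0.002,0,0,0],[-1,0,0,0.002,0,0,0],[-1,0,0,0.002,0,0,0]]]'
```

```text
t: 19.05
tcp_pos: [0.4677, 0.1028, 0.0379]
tool_rot: [[-0.999, -0.053, 0.001], [-0.053, 0.999, -0.0], [-0.001, -0.0, -1.0]]
ft_force: [0.7, -6.2, 1.9]
gripper_width: 0.0275
t: 19.47
tcp_pos: [0.4677, 0.1027, 0.036]
tool_rot: [[-0.999, -0.053, 0.001], [-0.053, 0.999, 0.0], [-0.001, -0.0, -1.0]]
ft_force: [0.8, -5.1, 2.3]
gripper_width: 0.0281
```

```bash
for i in 1; do python3 -m pendant '[[[-1,0,0,0.0005,0,0,0],[-1,0,0,0.001,0,0,0],[-1,0,0,0.0015,0,0,0],[-1,0,0,0.0015,0,0,0],[-1,0,0,0.0015,0,0,0]]]'; done
python3 -m pendant '[[[-1,0,0,0.0005,0,0,0],[-1,0,0,0.001,0,0,0],[-1,0,0,0.0015,0,0,0],[-1,0,0,0.0015,0,0,0],[-1,0,0,0.0015,0,0,0]]]'
```

```text
t: 19.88
tcp_pos: [0.4677, 0.1027, 0.0351]
tool_rot: [[-0.999, -0.053, 0.001], [-0.053, 0.999, 0.0], [-0.001, -0.0, -1.0]]
ft_force: [-1.5, -4.6, 8.4]
gripper_width: 0.0277
t: 20.3
tcp_pos: [0.4678, 0.1028, 0.0349]
tool_rot: [[-0.999, -0.053, 0.002], [-0.053, 0.999, 0.0], [-0.002, 0.0, -1.0]]
ft_force: [-4.7, -5.9, 20.3]
gripper_width: 0.0278
```

```bash
python3 - <<'E'
from h import *
b=get_calibration("side");im=grab_frame("side");g=cv2.resize(im[190:310,190:330],None,fx=5,fy=5,interpolation=2);cv2.imwrite("pics/s10.png",g[...,::-1])
s=state();print(s["t"],s["tcp_pos"],s["ft_force"])
y=np.radians(3.05);n=np.array([.5460,.1065]);W=lambda x,y_,z:np.r_[n+x*np.array([np.cos(y),np.sin(y)])+y_*np.array([-np.sin(y),np.cos(y)]),.012+z]
for P in[(-56,12,39),(-56,12,51),(30,12,39),(30,12,51),(-35,25,26),(35,25,26)]: print(P,((proj(b,W(*np.array(P)/1000))[0]-[190,190])*5).round())
E
```

```text
20.35 [0.46778338 0.1027659  0.03488886] [-3.72783958 -6.85808057 20.6858183 ]
(-56, 12, 39) [484. 245.]
(-56, 12, 51) [485. 222.]
(30, 12, 39) [282. 241.]
(30, 12, 51) [281. 218.]
(-35, 25, 26) [434. 287.]
(35, 25, 26) [268. 283.]
```

View pics/s10.png

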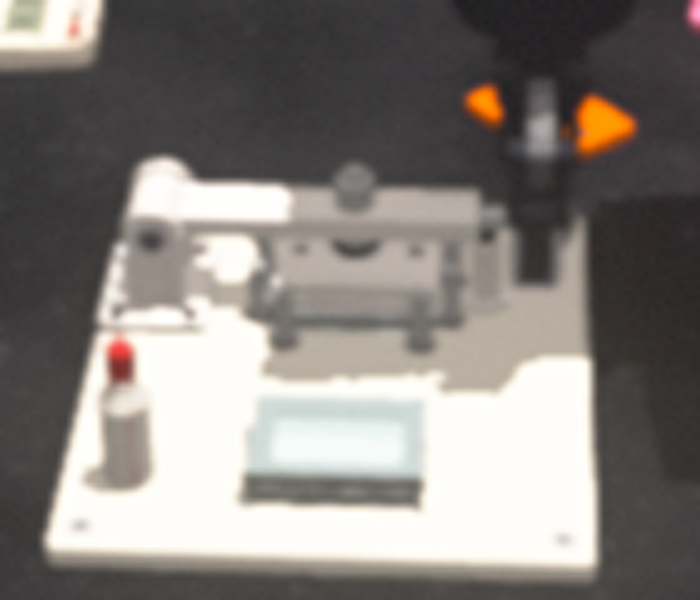

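The picture shows the bar level on its pillar at (487,237), with the foot on the top plate at (355,248). The cells, bottle and timer are undisturbed, so I'm handing in.

```bash
python3 -m pendant '[[[-1,0,0,0,0,0,0],[-1,0,0,0,0,0,0],[-1,0,0,0,0,0,0],[-1,0,0,0,0,0,0],[-1,0,0,0,0,0,0],[-1,0,0,0,0,0,0]]]'; python3 -c "from rig import *;print(close_job())"
```

```text
t: 20.85
tcp_pos: [0.4678, 0.1028, 0.0349]
tool_rot: [[-0.999, -0.053, 0.002], [-0.053, 0.999, 0.0], [-0.002, 0.0, -1.0]]
ft_force: [-4.4, -6.5, 20.1]
gripper_width: 0.0278
the job is handed in; nothing more can be done
None
```

The job is handed in at about 21 s of the 62 s limit. The interface reports no verdict, and I could not read the hinge or foot values directly.

**What I did:** The cell in the nest measured as the single one (10 mm), so it needed two plates. I laid two flat between the pins, swung the bar over by its ball and lowered it slowly. I finished still gripping the ball at 40 N and pushing it down onto the rest.

**Last checks:**
- **Bar on its rest:** the side picture shows the bar level on its pillar. In the last 3 mm of commanded travel the TCP moved down only about 1 mm while the upward force rose from 2 N to 20 N. That is what a hard stop would do.
- **Foot on the plate:** the picture shows the foot on the top plate. The upward force rose gradually by about 3 N before the stop, near the 4 N expected.
- **Left alone:** the waiting cell, the glue bottle and the third plate looked undisturbed. The timer was only partly in the final picture.

**What disagreed:**
- The final TCP height was about 3 mm lower than calculated, which fits having gripped the ball a little off-centre.
- The bar's edge in the last picture was about 1.5 raw pixels off the predicted line, in line with the calibration error.
- A sideways force of about 6 N remained at the ball.

I viewed 11 pictures, one over the budget, using the extra one for the final check.

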